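# Post the family-meal tally in the ticket box

## Robot

A 6-joint arm with a two-finger parallel gripper is mounted at the origin on the work surface. World frame = base frame: x ahead of the robot, y to its left, z up, the work surface at z = 0. Lengths are in m, angles in rad, forces in N, time in s.
With the tool pointing down it reaches from about 0.35 to 0.875 m from the base axis. Payload 4.2 kg.
Tool frame: the origin (TCP) lies midway between the tips of the shut fingers; the grasp point (between the pads) lies 19 mm behind it; z points along the fingers, y is the line along which they close (so a half turn about z gives the same grasp; the last joint's range is limited). The gripper opens to 85 mm and grips with 20 to 120 N. Pads are 22 mm wide; open, the fingers measure 114 mm over their backs; the gripper's body (76 mm by 85 mm) begins 54 mm behind the grasp point. The pads swing forward as they close: fully open they stand 13 mm farther back than shut.
Start: joints at [0.259, 0.385, 0.008, 0, -1.194, -0.259], TCP at [0.625, 0, 0.21] pointing down, gripper open.
Joint ranges: [-3.14, 3.14], [-1.21, 2.06], [-1.07, 1.41], [-3.16, 2.05], [-2.99, -0.16], [-3.1, 3.1]. Speed limits (rad/s): [2.79, 2.79, 3.14, 3.14, 3.14, 3.14].

## Interface

Orientations are given as a unit quaternion [x, y, z, w].
In Python, from cell import get_state, grab_frame, camera_params, hand_in gives the robot as it stands. The module is installed in compiled form; this text tells all that it offers.
- The arm moves only by the shell command python3 -m creep 'ROWS' [OPENING] [FORCE]. ROWS is JSON, a list of rows, each an object with "slide": the shift along the tool's x, y, z in mm, a list of three; "rotation": the turn, a rotation vector about the tool's x, y, z in degrees, a list of three. In form: [{"slide": [x, y, z], "rotation": [ax, ay, az]}, ...]. A call has 1 to 10 rows; each row shifts and turns the commanded pose from where the row before left it, along the tool's axes as they then stand; what a row does not reach is not made up. A row lasts 1/8 s, in which the tool goes at most 62.5 mm and 10.7 degrees, less where a joint would pass 70% of its speed; a pose out of reach is approached as far as the arm can. A call with a gripper value outside its range is refused whole. OPENING is the finger opening in mm, from 0 to 85.4, set as the call begins (- or left out, the last holds). The fingers move at their own pace and stop on an object; FORCE is the grip in N (left out, the last holds). Time passes only in rows, so rows that do not move let the fingers close. It gives the time, the measured TCP pose, the force, the opening and the grip force at its end, in the units of the state.
- get_state(): the state, without advancing time (a new reading comes with each control period).
- grab_frame(name): name is "scene" or "side" or "wrist"; returns the picture (384x512x3 uint8, red, green, blue); there is no depth.
- camera_params(name): a dict with "vfov" (degrees; the focal length in pixels is half the picture's height over the tangent of half this angle, whatever the lens; pixels are square), "cx", "cy" (the principal point, pixels), "T" (4x4, takes a point from camera to world coordinates). Camera axes: x right, y down, z forward; pixel columns grow to the right and rows downward; lengths in m; the calibration is good to about 2 mm. A picture is of the moment at which its call begins: read the wrist's pose just before it. camera_params takes no time and is no camera call; for the wrist camera it gives the pose at the moment of the call.
- hand_in(): hands the job in; it is judged then, once.
The state is a dict: "time": time; "q": joint angles; "qd": joint speeds; "joint_efforts": joint torques, N m; "tool_pos": TCP position; "tcp_rot": TCP orientation; "wrist_force": force on the tool from outside, world axes, zero at the start; "ft_torque": the same for the moment, N m; "grip_width": opening from 0.0 (shut) to 1.0 (fully open); "grasp_force": force on a finger pad.
Only numpy, scipy, OpenCV 4.12 (cv2) and the standard library are available. Lean on these libraries where they do the work, as an engineer would, in place of code of your own. Each camera call takes 0.05 s, during which the arm holds its last target. There are 200 camera calls.

## Task

A family meal has just gone out of the soup kitchen: take its tally, the widest of the three plywood tallies standing in the rack, and post it upright through the slot on top of the white ticket box, so that it drops all the way inside. Keep hold of it until it is a good way into the slot, rather than dropping it in from above, and leave the other two tallies standing in the rack.

Things in the scene. Friction and masses are not known exactly. Their poses are not given: they have to be found in the camera images.
- wide_tally: The tally to post: plain plywood board, square corners, 80 mm wide, 110 tall, 10 thick, 50-100 g. Origin at its centre; x through its thickness, y along its width, z up. Stands loosely upright, foot 6 mm and top 116 mm above the table, in a pocket of the dark wooden rack (fixed, 52 x 315 mm, 34 high; three pockets 30 mm deep, 100 mm apart in a row along the tallies' widths, any order). Lifts straight up.
- narrow_tally: A narrower tally to leave in the rack: plain plywood board, 46 mm wide, 110 mm tall, 10 mm thick. Origin and axes as for the wide tally.
- round_tally: A paddle-shaped tally to leave in the rack: plywood, 30 mm wide stem with a round head 54 mm across at the top, 110 mm tall, 10 mm thick. Origin 55 mm above its foot; axes as for the wide tally.
- ticket_box: Closed white steel box fixed to the table, 110 mm (its x) by 170 (its y). Origin: centre of its underside, at table height; z up. Slot in the middle of its top, 125 mm up: 20 mm wide (x), 96 long (y), with steel lips sloping up and out to a mouth 43 x 119 mm inside (50 x 126 outside), rim 145 mm up. Hollow, floor 6 mm up: the wide tally fits wholly below the slot. Box and rack may swap sides.

How it is judged:
On the way:
1. the gripper, still holding the wide tally, has put it at least 25 mm below the rim of the slot's lips (contact force between the fingers and wide_tally above 1 N and horizontal distance between wide_tally and ticket_box below 0.025 m and z of wide_tally in the frame of ticket_box below 0.175 m and angle between wide_tally's own z axis and vertical below 0.35 rad and angle between the x axis of wide_tally and the x axis of ticket_box, either way round below 0.35 rad), for 0.1 s.
At the end, for the whole second after the job is handed in: The wide tally lies wholly inside the ticket box, below the slot (its centre less than 80 mm above the table and inside the box's walls); the narrow and the round tally still stand in the rack, within 30 mm of where they were and leaning less than 17 degrees (x of wide_tally in the frame of ticket_box between -0.05 and 0.05 m and y of wide_tally in the frame of ticket_box between -0.08 and 0.08 m and z of wide_tally in the frame of ticket_box below 0.08 m and distance of each of narrow_tally, round_tally from where it was at the start of the episode below 0.03 m and angle between each of narrow_tally, round_tally's own z axis and vertical below 0.3 rad); the robot touches nothing.
It also fails if it takes over 42 s, if anything falls off the work surface, if the arm or the gripper's body presses on something with over 40 N, if the wrist force passes 120 N, or if a joint passes its speed limit or range.

## Working session

There is one attempt and no reset: what is moved stays moved. The work goes in short steps, Python scripts to look and compute and a shell command to move; the robot and the scene stay as the last step left them, time stands still between calls to the robot, and variables do not carry over. Pictures are saved under pics/ and viewed, at most 10 in all, crops included, and the job is handed in when it is done.

```bash
mkdir -p pics; python3 - <<'E'
from cell import *
import cv2,numpy as np
np.set_printoptions(precision=4,suppress=True)
s=get_state();print(s)
a=[]
for n in("scene","side"):
    c=camera_params(n);print(n,c)
    f=grab_frame(n)[:,:,::-1];cv2.imwrite(f"pics/{n}0.png",f)
    cv2.imwrite(f"pics/{n}0b.png",cv2.resize(f,(800,600),interpolation=cv2.INTER_CUBIC))
E
```

```text
{'time': 0.0, 'q': array([ 0.2586,  0.3855,  0.0066, -0.0005, -1.194 , -0.2586]), 'qd': array([ 0.0016, -0.0013, -0.0001,  0.0009, -0.0005, -0.0003]), 'joint_efforts': array([ -0.001 , -39.2286,  18.84  ,   4.1862,  -0.0047,   0.    ]), 'tool_pos': array([0.6244, 0.    , 0.2085]), 'tcp_rot': array([-0.707 ,  0.7072,  0.0007, -0.0008]), 'wrist_force': array([-0.1742, -0.4877, -0.3204]), 'ft_torque': array([ 0.0599,  0.0363, -0.0162]), 'grasp_force': 0.0, 'grip_width': 1.0000813302740128}
scene {'vfov': 49.635952440681784, 'cx': 255.46858700608246, 'cy': 188.7718488890577, 'T': array([[ 0.0116,  0.7994, -0.6006,  1.0815],
       [ 0.9999, -0.0047,  0.0132, -0.0227],
       [ 0.0077, -0.6007, -0.7994,  0.7763],
       [ 0.    ,  0.    ,  0.    ,  1.    ]])}
side {'vfov': 43.89861151001155, 'cx': 256.8411236871264, 'cy': 190.79433574787586, 'T': array([[-0.7077, -0.4305,  0.5602,  0.0379],
       [-0.7066,  0.4321, -0.5604,  0.5203],
       [-0.0008, -0.7924, -0.61  ,  0.6619],
       [ 0.    ,  0.    ,  0.    ,  1.    ]])}
```

View pics/scene0b.png

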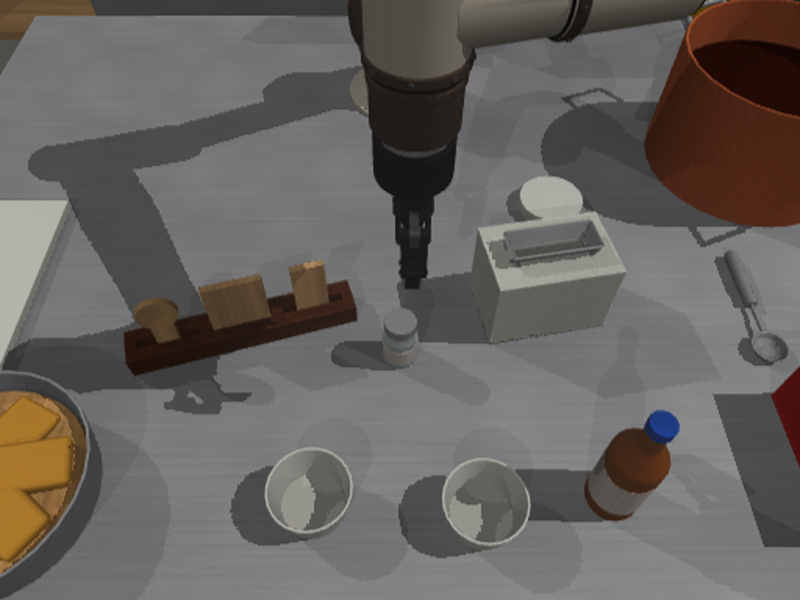

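View pics/side0b.png

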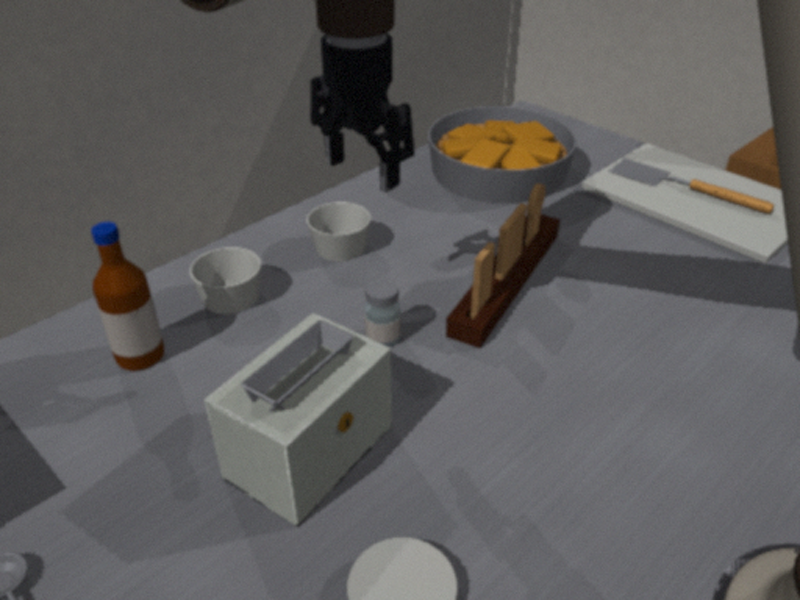

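The wide tally is the middle of the three, at about (235,300) in the 800-wide scene picture. The box is at (550,260). I'll enlarge both for exact corners.

```bash
python3 - <<'E'
import cv2,numpy as np
f=cv2.imread("pics/scene0.png")
a=f[155:245,75:235];b=f[130:225,295:410]
cv2.imwrite("pics/c1.png",cv2.resize(a,None,fx=5,fy=5,interpolation=cv2.INTER_CUBIC))
cv2.imwrite("pics/c2.png",cv2.resize(b,None,fx=6,fy=6,interpolation=cv2.INTER_CUBIC))
E
```

```text
(no output)
```

View pics/c1.png

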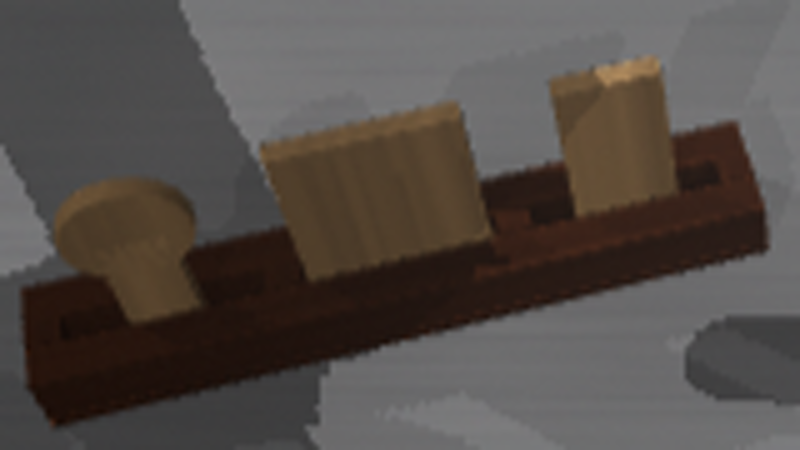

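View pics/c2.png

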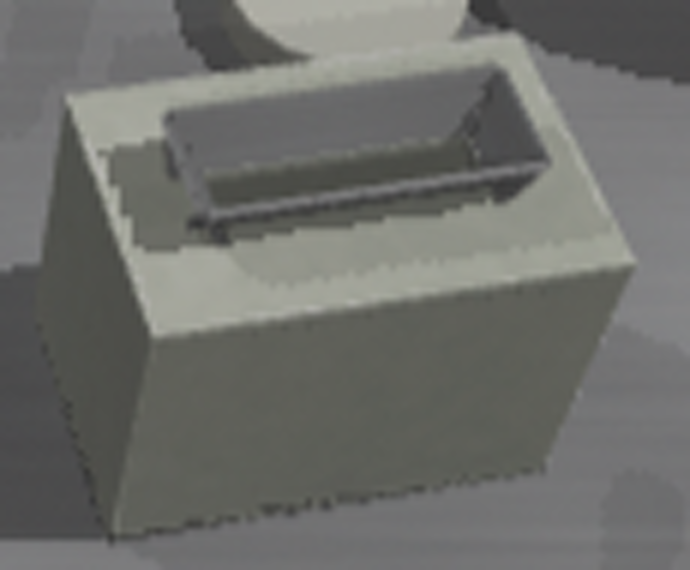

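Crop 1: tally top edge has back corners (262,143) and (458,102), front corners (268,160) and (463,122). The rack top corners are near (22,290), (740,122), (765,210) and (28,380). Crop 2: box top corners are (67,95), (522,35), (636,262) and (152,338), and the mouth rim runs (165,113), (505,67), (549,160), (208,218).

```bash
cat > h.py <<'E'
from cell import *
import numpy as np
np.set_printoptions(precision=4,suppress=True)
def ray(c,uv,z,T=None):
    T=c["T"] if T is None else T
    f=192/np.tan(np.radians(c["vfov"])/2)
    d=T[:3,:3]@np.array([(uv[0]-c["cx"])/f,(uv[1]-c["cy"])/f,1]);o=T[:3,3]
    return (o+d*(z-o[2])/d[2])[:2]
def proj(c,p):
    f=192/np.tan(np.radians(c["vfov"])/2)
    q=np.linalg.inv(c["T"])@np.append(p,1);return f*q[:2]/q[2]+[c["cx"],c["cy"]]
E
python3 - <<'E'
from h import *
c=camera_params("scene")
def do(n,P,o,s,z):
    X=np.array([ray(c,(np.array(p)+.5)/s-.5+o,z) for p in P])
    L=np.linalg.norm(X-np.roll(X,-1,0),axis=1)
    e=X[1]-X[0]+X[2]-X[3]
    print(n,X.tolist(),"sides",L,"ctr",X.mean(0),"long-axis yaw",np.degrees(np.arctan2(e[1],e[0])))
A=(75,155);B=(295,130)
do("tally",[(262,143),(458,102),(463,122),(268,160)],A,5,.116)
do("rack",[(22,290),(740,122),(765,210),(28,380)],A,5,.034)
do("box",[(67,95),(522,35),(636,262),(152,338)],B,6,.125)
do("rim",[(165,113),(505,67),(549,160),(208,218)],B,6,.145)
E
```

```text
tally [[0.5699457255847553, -0.2690964997848652], [0.5492806078810218, -0.1931900590446786], [0.5596688270702351, -0.18995718595696445], [0.5785231690024895, -0.2652279137115862]] sides [0.0787 0.0109 0.0776 0.0094] ctr [ 0.5644 -0.2294] long-axis yaw 104.64994555342608
rack [[0.5852503788128844, -0.38811629153574023], [0.49555773276764725, -0.0849520579609928], [0.5450205164444649, -0.07216863423236154], [0.630044766823703, -0.37478944694986505]] sides [0.3162 0.0511 0.3143 0.0467] ctr [ 0.564 -0.23 ] long-axis yaw 106.08830250295806
box [[0.47717959177307434, 0.09655670415431122], [0.4483512430339738, 0.26452325680038496], [0.5545559432672084, 0.28247871650330286], [0.5858630929933218, 0.11540366280113111]] sides [0.1704 0.1077 0.17   0.1103] ctr [0.5165 0.1897] long-axis yaw 100.17548193810947
rim [[0.504255007724157, 0.1258015298067617], [0.48318914012541714, 0.24675744391975604], [0.5262709960142079, 0.253467899252092], [0.5512360797470008, 0.1349924272034282]] sides [0.1228 0.0436 0.1211 0.0479] ctr [0.5162 0.1903] long-axis yaw 100.88240107541245
```

```bash
python3 -m creep '[{"slide":[45,12,0],"rotation":[0,0,0]},{"slide":[46,12,0],"rotation":[0,0,0]},{"slide":[46,12,0],"rotation":[0,0,0]},{"slide":[46,12,0],"rotation":[0,0,0]},{"slide":[46,12,0],"rotation":[0,0,0]},{"slide":[0,0,0],"rotation":[0,0,-8]},{"slide":[0,0,0],"rotation":[0,0,-7.5]},{"slide":[0,0,0],"rotation":[0,0,0]},{"slide":[0,0,0],"rotation":[0,0,0]}]' 85 40
python3 - <<'E'
from h import *
import cv2
from scipy.spatial.transform import Rotation as R
s=get_state();print(s["tool_pos"],R.from_quat(s["tcp_rot"]).as_matrix())
c=camera_params("wrist");f=grab_frame("wrist")[:,:,::-1].copy()
print(c)
cv2.imwrite("pics/w1.png",f)
E
```

```text
time: 1.23
tool_pos: [0.5649, -0.2288, 0.2093]
tcp_rot: [0.796, -0.606, -0.0, 0.0]
wrist_force: [0.2, 1.0, 0.1]
grip_width: 0.993
grasp_force: 0.0
[ 0.5649 -0.2288  0.2093] [[ 0.2657 -0.9641 -0.0006]
 [-0.9641 -0.2657  0.0002]
 [-0.0003  0.0005 -1.    ]]
{'vfov': 67.7409070862162, 'cx': 255.8010324882229, 'cy': 193.4297026386359, 'T': array([[-0.9641, -0.2548, -0.0743,  0.5824],
       [-0.2654,  0.9261,  0.2681, -0.2959],
       [ 0.0005,  0.2782, -0.9605,  0.3735],
       [ 0.    ,  0.    ,  0.    ,  1.    ]])}
```

View pics/w1.png

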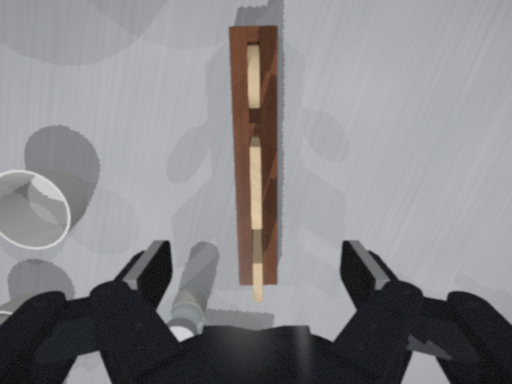

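The wrist view shows the wide tally's top strip centred between the fingers. Its upper end is about (251–260,138) and its lower end about (251–262,229).

```bash
python3 - <<'E'
from h import *
c=camera_params("wrist")
a=ray(c,(255.7,137),.116);b=ray(c,(256.7,229),.116)
d=b-a;print(a,b,np.linalg.norm(d),(a+b)/2,np.degrees(np.arctan2(d[1],d[0])))
a=ray(c,(253.5,26),.034);b=ray(c,(258,285),.034);d=b-a;print(np.linalg.norm(d),(a+b)/2,np.degrees(np.arctan2(d[1],d[0])))
E
```

```text
[ 0.5764 -0.2742] [ 0.5521 -0.1895] 0.08810789162727078 [ 0.5643 -0.2319] 106.04632647508782
0.3140921761210481 [ 0.5631 -0.2274] 106.40958307906868
```

```bash
python3 -m creep '[{"slide":[0,0,43],"rotation":[0,0,-0.5]},{"slide":[0,0,43],"rotation":[0,0,0]},{"slide":[0,0,43],"rotation":[0,0,0]},{"slide":[0,0,0],"rotation":[0,0,0]},{"slide":[0,0,0],"rotation":[0,0,0]}]' 85 40
python3 -m creep '[{"slide":[0,0,0],"rotation":[0,0,0]},{"slide":[0,0,0],"rotation":[0,0,0]},{"slide":[0,0,0],"rotation":[0,0,0]},{"slide":[0,0,0],"rotation":[0,0,0]},{"slide":[0,0,0],"rotation":[0,0,0]},{"slide":[0,0,0],"rotation":[0,0,0]},{"slide":[0,0,0],"rotation":[0,0,0]},{"slide":[0,0,0],"rotation":[0,0,0]}]' 0 40
```

```text
time: 1.9
tool_pos: [0.5664, -0.2293, 0.0823]
tcp_rot: [0.799, -0.602, 0.001, -0.0]
wrist_force: [-0.5, -0.8, 0.1]
grip_width: 0.994
grasp_force: 0.0
time: 2.9
tool_pos: [0.5653, -0.2291, 0.081]
tcp_rot: [0.799, -0.602, 0.0, -0.0]
wrist_force: [-1.1, -0.7, 3.1]
grip_width: 0.1
grasp_force: 42.8
```

```bash
python3 -m creep '[{"slide":[0,0,-10],"rotation":[0,0,0]},{"slide":[0,0,-20],"rotation":[0,0,0]},{"slide":[0,0,-35],"rotation":[0,0,0]},{"slide":[0,0,-40],"rotation":[0,0,0]},{"slide":[0,0,-40],"rotation":[0,0,0]},{"slide":[0,0,-40],"rotation":[0,0,0]},{"slide":[0,0,0],"rotation":[0,0,5.6]},{"slide":[0,0,0],"rotation":[0,0,0]},{"slide":[0,0,0],"rotation":[0,0,0]}]'
python3 - <<'E'
from h import *
from scipy.spatial.transform import Rotation as R
s=get_state();M=R.from_quat(s["tcp_rot"]).as_matrix();print(s["tool_pos"],np.degrees(np.arctan2(-M[1,1],-M[0,1])))
d=np.array([.5164,.190,.265])-s["tool_pos"];print("slide to box mm",M.T@d*1e3)
E
```

```text
time: 4.03
tool_pos: [0.5644, -0.2288, 0.2646]
tcp_rot: [0.769, -0.64, -0.001, 0.0]
wrist_force: [-0.4, -0.7, -0.9]
grip_width: 0.102
grasp_force: 42.2
[ 0.5644 -0.2288  0.2646] 10.468753274320822
slide to box mm [-420.5332  -28.9341   -0.0313]
```

```bash
python3 -m creep '[{"slide":[-25,-2,0],"rotation":[0,0,0]},{"slide":[-45,-3,0],"rotation":[0,0,0]},{"slide":[-50,-4,0],"rotation":[0,0,0]},{"slide":[-50,-4,0],"rotation":[0,0,0]},{"slide":[-50,-4,0],"rotation":[0,0,0]},{"slide":[-50,-3,0],"rotation":[0,0,0]},{"slide":[-50,-3,0],"rotation":[0,0,0]},{"slide":[-50,-3,0],"rotation":[0,0,0]},{"slide":[-35,-2,0],"rotation":[0,0,0]},{"slide":[-15.5,-1,0],"rotation":[0,0,0]}]'
python3 -m creep '[{"slide":[0,0,0],"rotation":[0,0,0]},{"slide":[0,0,0],"rotation":[0,0,0]},{"slide":[0,0,0],"rotation":[0,0,0]}]'
python3 - <<'E'
from h import *
import cv2
from scipy.spatial.transform import Rotation as R
s=get_state();M=R.from_quat(s["tcp_rot"]).as_matrix();print(s["tool_pos"],np.degrees(np.arctan2(-M[1,1],-M[0,1])),s["grasp_force"])
a=grab_frame("scene")[90:240,270:430,::-1];b=grab_frame("side")[60:360,100:300,::-1]
r=lambda f,k:cv2.resize(f,None,fx=k,fy=k,interpolation=cv2.INTER_CUBIC)
b=r(b,2);a=r(a,2.5)
o=np.zeros((600,800,3),np.uint8);o[:375,:400]=a;o[:,400:]=b
cv2.imwrite("pics/b1.png",o)
E
```

```text
time: 5.28
tool_pos: [0.5169, 0.1913, 0.2648]
tcp_rot: [0.769, -0.639, -0.0, 0.001]
wrist_force: [0.7, -0.4, -1.9]
grip_width: 0.107
grasp_force: 42.2
time: 5.65
tool_pos: [0.5178, 0.1887, 0.2657]
tcp_rot: [0.768, -0.641, 0.0, 0.0]
wrist_force: [-0.6, -0.0, -0.9]
grip_width: 0.105
grasp_force: 42.2
[0.5178 0.1887 0.2657] 10.315312464989658 42.19600260257721
```

View pics/b1.png

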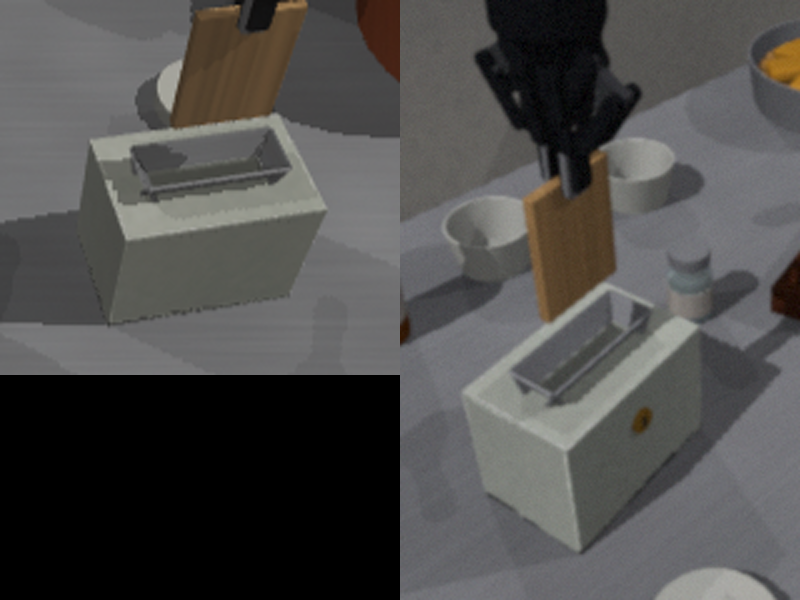

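Scene half: the tally's foot edge runs from about (173,127) to (275,115). Side half: its foot corners are about (542,320) and (614,271). It is held upright above the slot, so I'll check the foot numerically.

```bash
python3 - <<'E'
from h import *
from scipy.spatial.transform import Rotation as R
s=get_state();M=R.from_quat(s["tcp_rot"]).as_matrix();z=s["tool_pos"][2]-.075
c=camera_params("scene");q=lambda p:(np.array(p)+.5)/2.5-.5+[270,90]
F=[ray(c,q(p),z) for p in((173,127),(275,115))];print("scene front foot",F,np.linalg.norm(F[1]-F[0]))
c=camera_params("side");q=lambda p:(np.array(p)+.5)/2-.5+[100-200,60]
G=[ray(c,q(p),z) for p in((542,320),(614,271))];print("side back foot",G,np.linalg.norm(G[1]-G[0]))
t=np.radians(10.4);x=np.array([np.cos(t),np.sin(t)]);y=np.array([-x[1],x[0]]);b=np.array([.5164,.190])
for P in F+G+[s["tool_pos"][:2]]: print("box frame mm",1e3*np.array([(P-b)@x,(P-b)@y]))
print("slide",M.T@(np.append(b,s["tool_pos"][2])-s["tool_pos"])*1e3)
E
```

```text
scene front foot [array([0.5256, 0.1499]), array([0.513 , 0.2317])] 0.08272010917749163
side back foot [array([0.5118, 0.2293]), array([0.5192, 0.1524])] 0.07724069769160248
box frame mm [  1.7658 -41.0826]
box frame mm [ 4.2023 41.6016]
box frame mm [ 2.5993 39.4435]
box frame mm [ -4.0755 -37.5082]
box frame mm [ 1.1468 -1.2684]
slide [-1.2669  1.1485 -0.0001]
```

```bash
python3 -m creep '[{"slide":[0,1,20],"rotation":[0,0,0]},{"slide":[0,0,20],"rotation":[0,0,0]},{"slide":[0,0,12],"rotation":[0,0,0]},{"slide":[0,0,8],"rotation":[0,0,0]},{"slide":[0,0,8],"rotation":[0,0,0]},{"slide":[0,0,8],"rotation":[0,0,0]},{"slide":[0,0,0],"rotation":[0,0,0]}]'
```

```text
time: 6.62
tool_pos: [0.5163, 0.1895, 0.189]
tcp_rot: [0.768, -0.64, -0.0, 0.001]
wrist_force: [0.5, 0.1, -0.8]
grip_width: 0.099
grasp_force: 42.2
```

Foot is at about the slot with no contact force, so I'll go deeper.

```bash
python3 -m creep '[{"slide":[0,0,8],"rotation":[0,0,0]},{"slide":[0,0,8],"rotation":[0,0,0]},{"slide":[0,0,8],"rotation":[0,0,0]},{"slide":[0,0,6],"rotation":[0,0,0]},{"slide":[0,0,0],"rotation":[0,0,0]},{"slide":[0,0,0],"rotation":[0,0,0]}]'
```

```text
time: 7.38
tool_pos: [0.5168, 0.1897, 0.1598]
tcp_rot: [0.768, -0.64, 0.0, -0.0]
wrist_force: [0.8, -0.5, -0.6]
grip_width: 0.1
grasp_force: 42.2
```

The tally's foot is now about 40 mm below the slot plane and it moves freely. I'll release and retreat upward.

```bash
python3 -m creep '[{"slide":[0,0,0],"rotation":[0,0,0]},{"slide":[0,0,0],"rotation":[0,0,0]},{"slide":[0,0,0],"rotation":[0,0,0]},{"slide":[0,0,0],"rotation":[0,0,0]},{"slide":[0,0,-30],"rotation":[0,0,0]},{"slide":[0,0,-40],"rotation":[0,0,0]},{"slide":[0,0,-40],"rotation":[0,0,0]},{"slide":[0,0,0],"rotation":[0,0,0]},{"slide":[0,0,0],"rotation":[0,0,0]}]' 60
python3 - <<'E'
from h import *
import cv2
r=lambda f,k:cv2.resize(f,None,fx=k,fy=k,interpolation=cv2.INTER_CUBIC)
a=grab_frame("scene")[100:250,70:430,::-1];b=grab_frame("side")[90:350,100:380,::-1]
o=np.zeros((600,800,3),np.uint8);a=r(a,2);o[:300,:720]=a;b=r(b,1.15);o[300:300+b.shape[0],:b.shape[1]]=b
cv2.imwrite("pics/e1.png",o)
E
```

```text
time: 8.5
tool_pos: [0.5161, 0.1895, 0.269]
tcp_rot: [0.768, -0.64, -0.0, 0.0]
wrist_force: [0.4, -0.1, 0.5]
grip_width: 0.7
grasp_force: 0.0
```

View pics/e1.png

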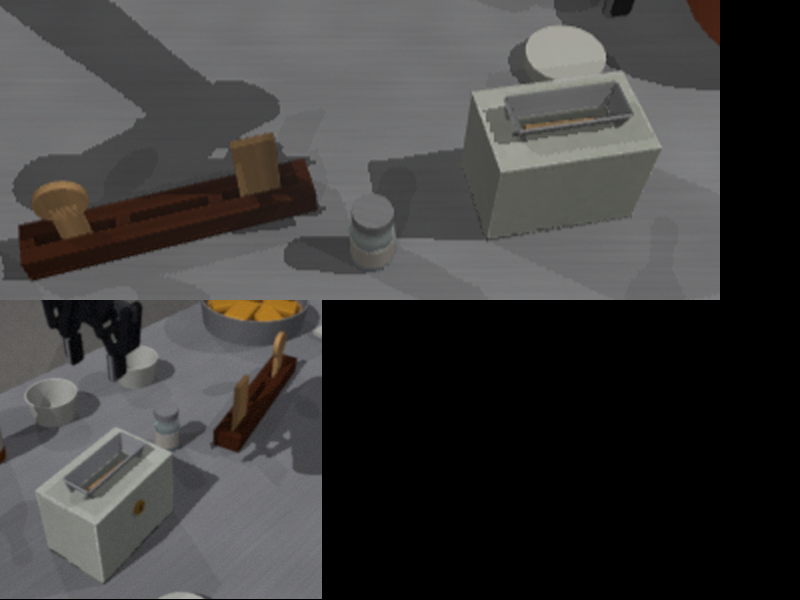

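The wood strip at (575,125) lies below the slot and nothing sticks out of the mouth, so the tally has dropped inside. The narrow tally (255,165) and the round one (62,210) still stand in the rack, and the gripper is clear.

```bash
python3 -c "from cell import *;print(hand_in())"
```

```text
the job is handed in; nothing more can be done
None
```

I posted the wide tally through the slot, held until its foot was about 40 mm below it; pictures show it inside the box and the other two still standing in the rack, and I handed in at about 8.6 s, with no verdict returned.

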